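Index the sample carousel to the reading post

TASK

Work the index lever of the bench carousel, one full stroke and return at a time, until the short vial stands in the pocket right in front of the reading post. Move the carousel only by its lever: do not touch the white platter or the short vial. Stop there, and leave the lever sprung back and free.

Things in the scene. Friction and masses are not known exactly. Their poses are not given: they have to be found in the camera images.
- amber_vial: The short vial: glass, 25 mm across, 50 mm tall, wide flat cap; the only short one of the four bottles on the carousel (the others: 27 mm across, 63 mm tall, narrow tapered cap). Stands loose in one of the platter's 12 pockets. Origin: centre of its underside; z up.
- platter: White turning platter, 208 mm across, 12 pockets 12 mm deep, 30 deg apart, centres 83 mm from the axis. Origin: on the vertical axis at the pocket floors, 44 mm above the worktop (rim top 56, bottle tops 94 to 107 mm). A ratchet lets it turn only anticlockwise seen from above: each full lever stroke turns it one pocket, and it stays there. Pockets start in line with the reading post.
- read_point (a point): Where the short vial has to stand: floor centre of the pocket place in front of the reading post, 83 mm from the platter's axis. The post is a white upright block, 34 mm wide, 124 mm high, with a dark window towards the platter, fixed just outside the platter on the side away from the robot.
- lever_grip (a point): Point on the centre line of the lever's upright black round grip, 80 mm above the worktop. The grip is 18 mm across, from 38 to 100 mm high, 150 mm from the platter's axis on the robot's side, 36 mm clear of the platter's edge. Below it a flat steel arm (top 20 mm high, collar 24 mm) runs in under the platter. It swings level round the platter's axis.
- index_lever (a joint): Lever angle about the platter's axis, rad: 0 at rest, growing anticlockwise seen from above (grip moves to the robot's right), hard stop at 0.62. The pawl meets the next tooth near 0.1 and has turned the platter one whole pocket at 0.60 to 0.62. Takes 1 to 4 N at the grip; a spring returns it to 0 when let go; it must come back below 0.05 to catch the next tooth.

How it is judged:
On the way:
1. the index lever is swung through a full stroke (value of joint index_lever above 0.55 rad).
At the end, for the whole second after the job is handed in: The short vial stands upright (within 10 degrees) and at rest on the floor of its pocket, within 15 mm of the reading place in front of the post, and the lever is back at rest (under 0.08 rad) (horizontal distance between amber_vial and read_point below 0.015 m and z of amber_vial in the frame of platter between -0.008 and 0.008 m and angle between amber_vial's own z axis and vertical below 0.17 rad and linear speed of amber_vial below 0.02 m/s and value of joint index_lever below 0.08 rad); the robot touches nothing.
It fails at once if the robot touches the platter (contact force between any of the fingers, the arm and platter above 1 N).
It fails at once if the robot touches the short vial (contact force between any of the fingers, the arm and amber_vial above 0.5 N).
It also fails if it takes over 51 s, if anything falls off the work surface, if the arm or the gripper's body presses on something with over 40 N, if the wrist force passes 120 N, or if a joint passes its speed limit or range.

ROBOT

A 7-joint arm with a two-finger parallel gripper is mounted at the origin on a cart in front of the work surface, level with it; the furniture and walls round the work are solid. World frame = base frame: x ahead of the robot, y to its left, z up, the work surface at z = 0. Lengths are in m, angles in rad, forces in N, time in s.
With the tool pointing down it reaches from about 0.35 to 0.9 m from the base axis. Payload 8.1 kg.
Tool frame: the origin (TCP) lies midway between the tips of the shut fingers; the grasp point (between the pads) lies 19 mm behind it; z points along the fingers, y is the direction in which the jaws open and shut (so a half turn about z gives the same grasp; the last joint's range is limited). The gripper opens to 92 mm and grips with 3 to 60 N. Pads are 19 mm wide; open, the fingers measure 130 mm over their backs; the gripper's body (75 mm by 190 mm) begins 47 mm behind the grasp point.
Start: joints at [-0.103, 0.434, 0.025, 1.573, -0.012, 1.134, -0.075], TCP at [0.625, -0, 0.227] pointing down, gripper open.
Joint ranges: [-2.62, 2.62], [-0.44, 2.09], [-1.27, 1.32], [0.08, 2.57], [-1.32, 4.46], [0.12, 2], [-2.74, 2.74]. Speed limits (rad/s): [2.22, 2.22, 3.01, 3.01, 3.14, 3.14, 3.14].

INTERFACE

Orientations are given as a rotation vector (axis times angle).
In Python, from cell import monitor, get_image, get_calibration, workorder, look_for, masks_of gives the robot as it stands.
- The arm moves only by the shell command python3 -m crank 'ROWS' [FORCE]. ROWS is JSON, a list of rows, each a list of 3 entries, a list of its own where there are three numbers: the shift along the tool's x, y, z in cm, then the turn about the tool's z in degrees, then the closure in counts, from 0 (fully open) to 255 (shut). A call has 1 to 5 rows; each row shifts and turns the commanded pose from where the row before left it, along the tool's axes as they then stand; what a row does not reach is not made up. A row lasts 1/10 s, in which the tool goes at most 50 mm and 8.59 degrees, less where a joint would pass 70% of its speed; a pose out of reach is approached as far as the arm can. A call with a gripper value outside its range is refused whole. The fingers move at their own pace and stop on an object; FORCE is the grip in N (left out, the last holds). Time passes only in rows, so rows that do not move let the fingers close. It gives the time, the measured TCP pose, the force and the opening at its end, in the units of the state.
- monitor.observe(): the state, without advancing time (a new reading comes with each control period).
- get_image(name): name is "scene" or "side" or "wrist"; returns (picture, depth): 384x512x3 uint8, red, green, blue; 384x512 float32, m along the optical axis (not along the pixel's ray), 0 where there is no reading.
- get_calibration(name): a dict with "fx", "fy", "cx", "cy" (pixels), "R" (3x3) and "t" (3): a world point X has camera coordinates R X + t. Camera axes: x right, y down, z forward; pixel columns grow to the right and rows downward; lengths in m; the calibration is good to about 2 mm. A picture is of the moment at which its call begins: read the wrist's pose just before it. get_calibration takes no time and is no camera call; for the wrist camera it gives the pose at the moment of the call.
- workorder.sign_off(): hands the job in, once; it reports no verdict.
Trained networks look in the newest picture that a camera, given by its name, has taken for a name from the list of things; names that differ only in an ending like _2 or _b are one class to them, and where a whole thing is asked for, a point or a joint stands for the part that bears it (a point fixed in the world has none). Each returns a list of dicts, best first, with "score" (0 to 1); they miss things now and then, are a little off and sometimes report something else, mostly with a low value. They report only what shows in the picture. A call takes as long as a camera call.
- look_for(label, camera): "location" ([x, y, z] in m, in world coordinates, good to about 4 mm: the middle of the surface that is visible of it).
- masks_of(label, camera): "region" (384x512 bool, what is visible of it).
The state is a dict: "clock": time; "joints": joint angles; "dq": joint speeds; "joint_efforts": joint torques, N m; "position": TCP position; "ee_rot": TCP orientation; "force": force on the tool from outside, world axes, zero at the start; "ft_torque": the same for the moment, N m; "width": opening from 0.0 (shut) to 1.0 (fully open).
Only numpy, scipy, OpenCV 4.12 (cv2) and the standard library are available. Lean on these libraries where they do the work, as an engineer would, in place of code of your own. Each camera call takes 0.05 s, during which the arm holds its last target.

## Working session

There is one attempt and no reset: what is moved stays moved. The work goes in short steps, Python scripts to look and compute and a shell command to move; the robot and the scene stay as the last step left them, time stands still between calls to the robot, and variables do not carry over. Pictures are saved under pics/ and viewed, and the job is handed in when it is done.

```bash
ls; mkdir -p pics; python3 - <<'E'
from cell import monitor, get_image, get_calibration, look_for
import cv2
s=monitor.observe(); print(s)
for c in ["scene","side"]:
    im,d=get_image(c); cv2.imwrite(f"pics/{c}0.png",im[:,:,::-1])
    for l in ["amber_vial","platter","lever_grip"]:
        try: print(c,l,[(r["score"],r["location"]) for r in look_for(l,c)][:3])
        except Exception as e: print(c,l,e)
print(monitor.observe()["clock"])
E
```

```text
pics
{'clock': 0.0, 'joints': array([-0.10259817,  0.43523409,  0.02496238,  1.574072  , -0.01159138,
        1.13397497, -0.07507593]), 'dq': array([-5.42286457e-04, -7.27837050e-04, -2.33526184e-03,  1.45387636e-03,
       -3.37917733e-04,  2.24170327e-04,  4.75084559e-05]), 'joint_efforts': array([ 3.89017032e-04, -6.67853522e+01,  9.84863900e-01, -3.14464223e+01,
       -6.05165795e-02,  4.27553023e-02,  1.12382318e-04]), 'position': array([ 6.24508794e-01, -5.35787849e-05,  2.25947643e-01]), 'ee_rot': array([-2.22078251e+00, -2.22070691e+00,  1.86650773e-03]), 'force': array([-0.46495851,  0.34703473,  0.05448055]), 'ft_torque': array([ 0.00120559, -0.01377402,  0.07961954]), 'width': 1.0023031625354788}
scene amber_vial [(0.69, [0.6034, -0.2527, 0.0719])]
scene platter [(0.71, [0.5845, -0.1521, 0.0566])]
scene lever_grip [(0.68, [0.4585, -0.1384, 0.0241])]
side amber_vial [(0.83, [0.6038, -0.2664, 0.0753])]
side platter [(0.65, [0.5882, -0.1848, 0.052])]
side lever_grip [(0.56, [0.4654, -0.1442, 0.0355])]
0.4
```

View pics/scene0.png

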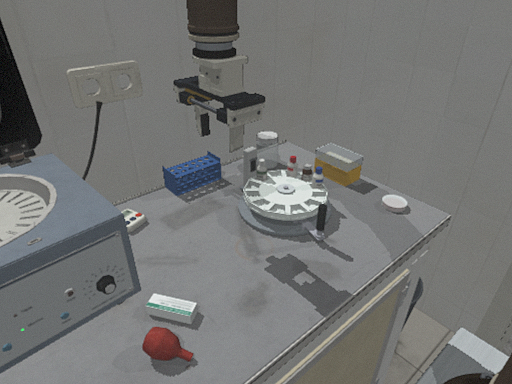

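View pics/side0.png

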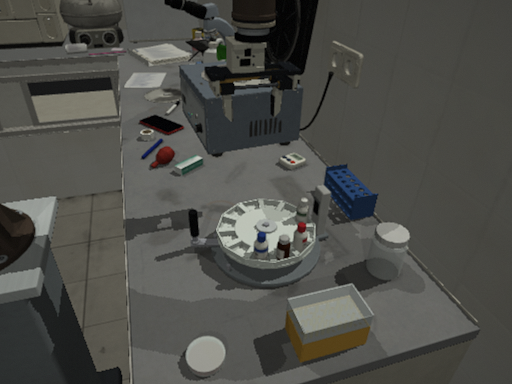

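The carousel is at about (285,195) in the scene picture and (267,235) in the side picture. The black grip is at (321,217) and (194,222), and the post is at (250,165) and (321,210). The four bottles sit on the far-right rim. The short dark vial is at side (284,245). Next I'll fit the geometry.

```bash
cat > h.py <<'E'
import numpy as np, cv2
from cell import monitor, get_image, get_calibration, look_for, masks_of
def cloud(c):
    im,d=get_image(c); k=get_calibration(c)
    v,u=np.mgrid[:384,:512]
    P=np.stack([(u-k["cx"])/k["fx"]*d,(v-k["cy"])/k["fy"]*d,d],-1)
    W=(P-k["t"])@k["R"]
    return im,d,W
E
python3 - <<'E'
from h import *
from scipy.optimize import least_squares
for c in ["scene","side"]:
    im,d,W=cloud(c); ok=d>0
    for lab in ["platter","lever_grip","amber_vial"]:
        r=masks_of(lab,c)
        if not r: print(c,lab,"none"); continue
        m=r[0]["region"]&ok; p=W[m]; print(c,lab,r[0]["score"],m.sum(),np.median(p,0).round(4),p.min(0).round(3),p.max(0).round(3))
    # black grip: dark px between z .04-.1 near
    g=ok&(im.max(-1)<70)&(W[...,2]>.042)&(W[...,2]<.098)&(abs(W[...,0]-.46)<.06)&(abs(W[...,1]+.14)<.08)
    p=W[g]; print("grip dark",g.sum(),np.median(p,0).round(4),p.min(0).round(3),p.max(0).round(3), get_calibration(c)["R"].T[:,2].round(2))
    pl=masks_of("platter",c)
    if pl:
        m=pl[0]["region"]&ok&(W[...,2]>.05)&(W[...,2]<.060)
        p=W[m][:,:2]; 
        (x,y),r=cv2.minEnclosingCircle(p.astype(np.float32)); print("platter circle",x,y,r)
    # post
    q=ok&(W[...,2]>.112)&(W[...,2]<.13)&(W[...,0]>.62)&(W[...,0]<.82)&(abs(W[...,1]+.15)<.12)
    p=W[q]; 
    if len(p): print("post",len(p),np.median(p,0).round(4),p.min(0).round(3),p.max(0).round(3))
    cv2.imwrite(f"pics/{c}_z.png",cv2.resize(im[130:290,180:360] if c=="side" else im[110:260,200:380],None,fx=4,fy=4,interpolation=cv2.INTER_CUBIC)[:600,:,::-1])
print(monitor.observe()["clock"])
E
```

```text
scene platter 0.74 3034 [ 0.5866 -0.1492  0.056 ] [ 0.501 -0.268  0.013] [ 0.728 -0.068  0.067]
scene lever_grip 0.9 461 [ 0.4614 -0.1334  0.0259] [ 0.448 -0.171 -0.   ] [ 0.537 -0.124  0.102]
scene amber_vial 0.49 148 [ 0.6065 -0.2486  0.0781] [ 0.598 -0.403  0.001] [ 0.74  -0.241  0.096]
grip dark 164 [ 0.455  -0.1298  0.071 ] [ 0.45  -0.143  0.042] [ 0.465 -0.126  0.098] [ 0.63 -0.56 -0.53]
platter circle 0.6058163642883301 -0.17298614978790283 0.10606259107589722
post 99 [ 0.7251 -0.16    0.1221] [ 0.718 -0.18   0.112] [ 0.744 -0.147  0.126]
side platter none
side lever_grip 0.94 477 [ 0.4628 -0.1464  0.0334] [ 0.448 -0.184 -0.002] [ 0.506 -0.033  0.101]
side amber_vial 0.74 277 [ 0.6073 -0.2673  0.0769] [ 0.597 -0.272  0.047] [ 0.621 -0.251  0.095]
grip dark 190 [ 0.4591 -0.1465  0.071 ] [ 0.451 -0.19   0.042] [ 0.502 -0.133  0.098] [ 0.26  0.79 -0.55]
post 153 [ 0.7278 -0.1741  0.122 ] [ 0.718 -0.187  0.112] [ 0.743 -0.154  0.125]
0.9
```

View pics/side_z.png

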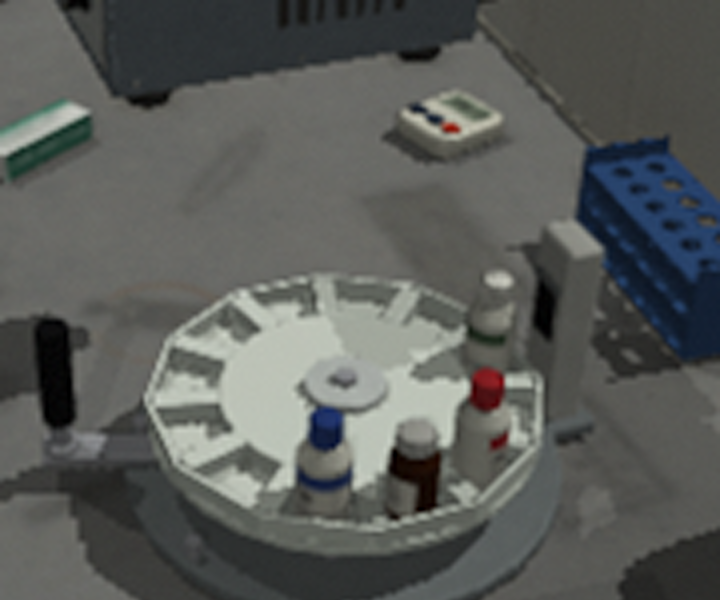

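View pics/scene_z.png

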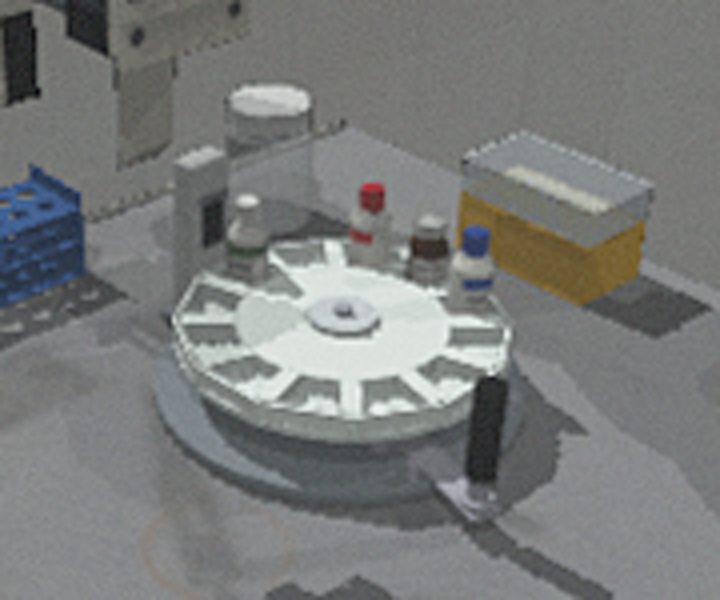

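```bash
python3 - <<'E'
from h import *
from scipy.optimize import least_squares
for c in ["scene","side"]:
    im,d,W=cloud(c); ok=d>0
    # rim top band: fit circle to outermost points by angle
    z=W[...,2]; m=ok&(z>.0525)&(z<.0595)&(abs(W[...,0]-.61)<.13)&(abs(W[...,1]+.165)<.13)
    p=W[m][:,:2]; ctr=np.array([.61,-.168])
    for it in range(8):
        q=p-ctr; a=np.arctan2(q[:,1],q[:,0]); r=np.hypot(*q.T); E=[]
        for k in np.arange(-np.pi,np.pi,.15):
            s=(a>=k)&(a<k+.15)&(r<.115)
            if s.sum()>8: i=np.argsort(r[s])[-3]; E.append(p[s][i])
        E=np.array(E); f=least_squares(lambda t:np.hypot(*(E-t[:2]).T)-.1035,ctr,loss="soft_l1",f_scale=.002); ctr=f.x
    print(c,"axis",ctr.round(4),len(E),"resid",np.abs(f.fun).mean().round(4))
    # hub
    h=ok&(z>.061)&(z<.08)&(np.hypot(W[...,0]-ctr[0],W[...,1]-ctr[1])<.04); print("hub",h.sum(),W[h].mean(0).round(4),W[h].min(0).round(3),W[h].max(0).round(3))
    # bottles tops
    b=ok&(z>.064)&(z<.115)&(np.hypot(W[...,0]-ctr[0],W[...,1]-ctr[1])<.105)&(np.hypot(W[...,0]-ctr[0],W[...,1]-ctr[1])>.055)
    n,l=cv2.connectedComponents(b.astype(np.uint8))
    f=get_calibration(c)["R"][2][:2]; f=f/np.hypot(*f)
    for i in range(1,n):
        P=W[l==i]
        if len(P)<30: continue
        x=np.median(P[:,:2],0)+f*.009-ctr; print("  bottle",len(P),x.round(3),"r",np.hypot(*x).round(3),"ang",np.degrees(np.arctan2(x[1],x[0])).round(1),"top",P[:,2].max().round(3),im[l==i].mean(0).round())
    # post outline
    q=ok&(z>.07)&(z<.128)&(np.hypot(W[...,0]-.73,W[...,1]+.168)<.03)&(im.min(-1)>60); P=W[q]
    print("post",P.min(0).round(4),P.max(0).round(4),P[P[:,2]>.121].mean(0).round(4))
print(monitor.observe()["clock"])
E
```

```text
scene axis [ 0.6045 -0.1715] 42 resid 0.0063
hub 103 [ 0.6046 -0.1713  0.0626] [ 0.586 -0.193  0.061] [ 0.625 -0.15   0.068]
  bottle 151 [ 0.048 -0.071] r 0.085 ang -55.8 top 0.109 [122. 101. 100.]
  bottle 166 [0.085 0.004] r 0.085 ang 2.5 top 0.109 [110. 113. 109.]
  bottle 295 [-0.026 -0.079] r 0.084 ang -108.2 top 0.109 [102. 104. 108.]
post [ 0.7166 -0.1824  0.07  ] [ 0.741  -0.1449  0.1263] [ 0.7298 -0.1624  0.124 ]
side axis [ 0.6042 -0.1775] 42 resid 0.0027
hub 94 [ 0.6034 -0.1773  0.0622] [ 0.583 -0.199  0.061] [ 0.625 -0.158  0.065]
  bottle 227 [0.083 0.007] r 0.083 ang 4.9 top 0.108 [93. 94. 86.]
  bottle 264 [ 0.046 -0.067] r 0.081 ang -55.8 top 0.108 [97. 75. 70.]
  bottle 282 [-0.036 -0.073] r 0.081 ang -116.3 top 0.107 [71. 77. 86.]
  bottle 216 [ 0.006 -0.08 ] r 0.08 ang -85.5 top 0.095 [70. 65. 59.]
post [ 0.7153 -0.1879  0.0702] [ 0.7428 -0.153   0.1253] [ 0.7303 -0.1704  0.1231]
1.0
```

The bottles stand at about 4° (in front of the post), -56°, -86° (the short vial) and -116°. The vial therefore needs three strokes. The axis is near (0.604,-0.174) and the grip near (0.461,-0.137). I'll turn the tool so the jaws lie along the tangent, then go above the grip.

```bash
python3 -m crank '[[[0,0,0],8.5,0],[[0,0,0],8.5,0],[[0,0,0],8.5,0],[[0,0,0],8.5,0],[[0,0,0],8.5,0]]'; python3 -m crank '[[[0,0,0],8.5,40],[[0,0,0],8.5,80],[[0,0,0],8.5,110],[[0,0,0],8.5,110],[[0,0,0],8.5,110]]' ; python3 -m crank '[[[0,0,0],5,110],[[-4,3.5,0],0,110],[[-4,3.5,0],0,110],[[-4,3.5,0],0,110],[[-4.3,3.2,0],0,110]]'; python3 -m crank '[[[0,0,0],0,110],[[0,0,0],0,110]]'
python3 - <<'E'
from h import *
print(monitor.observe()["position"],monitor.observe()["ee_rot"])
im,d,W=cloud("wrist"); cv2.imwrite("pics/w1.png",im[:,:,::-1])
k=get_calibration("wrist"); print(k["R"].round(3),(-k["R"].T@k["t"]).round(3))
r=masks_of("lever_grip","wrist")
for x in r: m=x["region"]; print(x["score"],m.sum(),np.argwhere(m).mean(0))
g=(d>0)&(im.max(-1)<90)&(W[...,2]>.095)&(W[...,2]<.105)&(np.hypot(W[...,0]-.461,W[...,1]+.137)<.03)
if g.any(): print("grip top",g.sum(),W[g].mean(0),W[g].min(0),W[g].max(0))
E
```

```text
clock: 1.5
position: [0.625, 0.0, 0.2268]
ee_rot: [-2.879, -1.256, -0.0]
force: [0.7, 0.7, 0.2]
width: 1.0
clock: 2.0
position: [0.625, 0.0001, 0.2268]
ee_rot: [-3.139, -0.128, -0.0]
force: [1.0, -0.1, 0.1]
width: 0.616
clock: 2.5
position: [0.4706, -0.13, 0.2268]
ee_rot: [3.141, -0.0, 0.001]
force: [0.3, 0.1, 0.5]
width: 0.57
clock: 2.7
position: [0.4717, -0.1292, 0.2273]
ee_rot: [-3.141, 0.003, -0.002]
force: [0.2, 1.1, 0.5]
width: 0.568
[ 0.47169641 -0.1291636   0.22729708] [-3.14097650e+00  3.31126835e-03 -2.14166746e-03]
[[ 0.001 -1.     0.001]
 [-0.956 -0.001  0.293]
 [-0.293 -0.001 -0.956]] [ 0.553 -0.128  0.385]
0.89 1202 [165.67470882 260.64475874]
grip top 270 [ 0.46243334 -0.13867076  0.09896804] [ 0.45381813 -0.14641811  0.09515433] [ 0.47022782 -0.1307295   0.10107646]
```

View image.

View pics/w1.png

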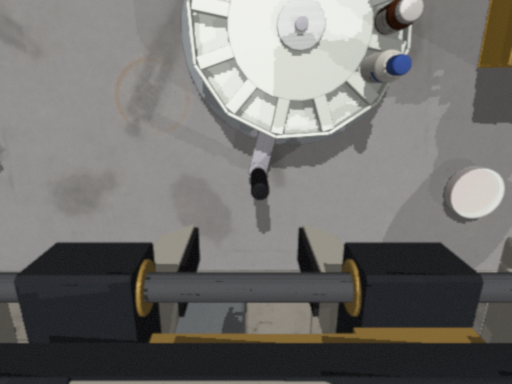

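The wrist picture shows the grip top at (260,185), with the arm running radially inward. The open fingers are at (180,260) and (320,260). Next I'll go over the grip and lower the jaws around it.

```bash
python3 -m crank '[[[-0.5,0.5,0],0,110],[[-0.5,0.45,0],0,110],[[0,0,4],0,110],[[0,0,3],0,110],[[0,0,0],0,110]]'; python3 - <<'E'
from h import *
p=monitor.observe()["position"];print(p)
im,d,W=cloud("wrist"); cv2.imwrite("pics/w2.png",im[:,:,::-1])
g=(d>0)&(im.max(-1)<90)&(W[...,2]>.095)&(W[...,2]<.105)&(np.hypot(W[...,0]-.461,W[...,1]+.137)<.03)
if g.any(): print("grip top",g.sum(),W[g].mean(0),W[g].min(0),W[g].max(0))
E
```

```text
clock: 3.3
position: [0.4594, -0.1376, 0.1537]
ee_rot: [-3.141, -0.0, 0.01]
force: [-0.8, -0.4, -0.8]
width: 0.569
[ 0.4594247  -0.13760589  0.15371759]
grip top 507 [ 0.46325517 -0.14000257  0.10085391] [ 0.45371622 -0.148221    0.09513019] [ 0.47082111 -0.13149889  0.10333446]
```

View pics/w2.png

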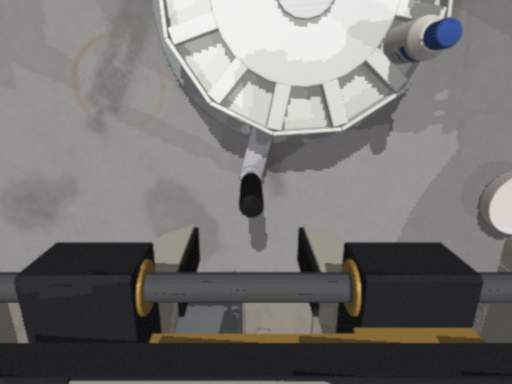

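The grip top (250,205) lies midway between the fingers. Lowering now.

```bash
python3 -m crank '[[[0.2,0.15,2],0,110],[[0,0,3],0,110],[[0,0,2.9],0,110],[[0,0,1],0,110],[[0,0,0],0,110]]'; python3 -m crank '[[[0,0,0],0,172],[[0,0,0],0,172],[[0,0,0],0,172]]' 10
```

```text
clock: 3.85
position: [0.4641, -0.1397, 0.0679]
ee_rot: [-3.141, -0.0, 0.001]
force: [0.5, -0.3, 0.1]
width: 0.568
clock: 4.15
position: [0.4649, -0.1397, 0.0689]
ee_rot: [3.141, 0.0, 0.003]
force: [0.0, 0.1, -0.0]
width: 0.361
```

```bash
python3 -m crank '[[[-0.25,0.8,0],0,172],[[-0.2,0.8,0],0,172],[[-0.2,0.8,0],0,172],[[-0.15,0.8,0],0,172],[[-0.1,0.8,0],0,172]]'; python3 -m crank '[[[-0.05,0.8,0],0,172],[[0,0.8,0],0,172],[[0.05,0.8,0],0,172],[[0.1,0.8,0],0,172],[[0.15,0.8,0],0,172]]'; python3 - <<'E'
from h import *
im,d,W=cloud("wrist"); cv2.imwrite("pics/w3.png",im[:,:,::-1])
s=monitor.observe(); print(s["position"],s["force"],s["clock"])
E
```

```text
clock: 4.65
position: [0.455, -0.1804, 0.0678]
ee_rot: [-3.141, 0.001, -0.001]
force: [0.4, 2.4, 0.4]
width: 0.328
clock: 5.15
position: [0.4572, -0.2201, 0.0676]
ee_rot: [-3.141, -0.0, 0.001]
force: [-0.8, 4.0, 3.5]
width: 0.322
[ 0.45757998 -0.22171311  0.06778506] [ 0.63935452  1.77981796 -0.43664215] 5.2
```

View pics/w3.png

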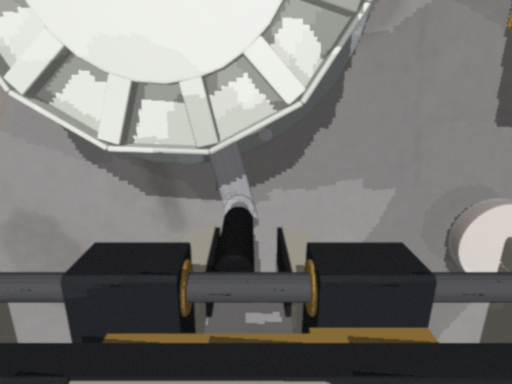

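The left finger is pushing the grip (238,235) and the force is about 2 to 4 N. The lever is at roughly 0.52 rad. I'll ease it on to the stop.

```bash
python3 -m crank '[[[0.15,0.4,0],0,172],[[0.1,0.4,0],0,172],[[0.1,0.2,0],0,172]]'; python3 -m crank '[[[0.05,0.2,0],0,172],[[0.05,0.2,0],0,172]]';python3 - <<'E'
from h import *
s=monitor.observe(); print(s["position"],s["force"],s["clock"],s["width"])
E
```

```text
clock: 5.5
position: [0.4603, -0.2298, 0.0674]
ee_rot: [-3.141, 0.0, 0.002]
force: [-2.9, 3.3, 0.3]
width: 0.327
clock: 5.7
position: [0.4616, -0.2335, 0.0675]
ee_rot: [-3.141, -0.0, 0.001]
force: [-1.2, 2.4, -0.4]
width: 0.323
[ 0.46159904 -0.23347851  0.06746055] [-1.20157983  2.36787393 -0.44674972] 5.7 0.32254977909261745
```

```bash
python3 -m crank '[[[0.05,0.2,0],0,172],[[0.05,0.2,0],0,172]]'; python3 -m crank '[[[0.05,0.2,0],0,172],[[0,0,0],0,172]]'
```

```text
clock: 5.9
position: [0.463, -0.2375, 0.0676]
ee_rot: [-3.141, -0.0, 0.0]
force: [-1.8, 4.9, -3.1]
width: 0.324
clock: 6.1
position: [0.4632, -0.2382, 0.0675]
ee_rot: [-3.139, -0.001, 0.002]
force: [-3.1, 7.1, 1.0]
width: 0.332
```

```bash
python3 -m crank '[[[0.03,0.2,0],0,172],[[0,0,0],0,172]]'; python3 - <<'E'
from h import *
for c in ["wrist","side"]:
    im,d,W=cloud(c); cv2.imwrite(f"pics/{c}4.png",im[:,:,::-1] if c!="side" else cv2.resize(im[130:290,180:360],None,fx=3.5,fy=3.5,interpolation=cv2.INTER_CUBIC)[:,:,::-1])
    print(c,look_for("amber_vial",c))
s=monitor.observe(); print(s["position"],s["force"],s["clock"],s["width"])
E
```

```text
clock: 6.3
position: [0.4634, -0.2389, 0.0674]
ee_rot: [-3.138, -0.003, 0.003]
force: [-3.1, 12.3, 3.3]
width: 0.325
wrist [{'location': [0.4727, -0.2311, 0.0446], 'score': 0.27}]
side [{'location': [0.648, -0.252, 0.0729], 'score': 0.64}, {'location': [0.4797, -0.23, 0.0253], 'score': 0.61}]
[ 0.46341764 -0.23885445  0.06744105] [-2.41330448 11.67871598  1.87754246] 6.5 0.3276916170530986
```

View pics/side4.png

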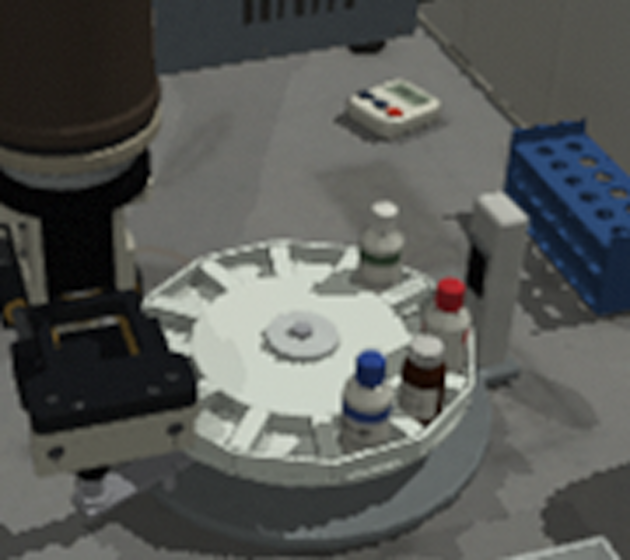

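The side picture shows the platter one pocket further, with the vial at about -56° (422,380) and the lever on its stop at 12 N. Now I'll let it return.

```bash
python3 -m crank '[[[-0.2,-1,0],0,172],[[-0.25,-1,0],0,172],[[-0.2,-1,0],0,172],[[-0.1,-1,0],0,172],[[0,-1,0],0,172]]'; python3 -m crank '[[[0.1,-1,0],0,172],[[0.15,-1,0],0,172],[[0.2,-1,0],0,172],[[0.3,-1,0],0,172],[[0.2,-0.8,0],0,172]]'; python3 -m crank '[[[0,0,0],0,172]]'; python3 - <<'E'
from h import *
im,d,W=cloud("wrist"); cv2.imwrite("pics/w5.png",im[:,:,::-1])
s=monitor.observe(); print(s["position"],s["force"],s["clock"],s["width"])
E
```

```text
clock: 7.0
position: [0.4564, -0.191, 0.068]
ee_rot: [3.141, 0.0, 0.001]
force: [0.0, 0.8, 0.2]
width: 0.324
clock: 7.5
position: [0.4664, -0.1428, 0.0678]
ee_rot: [3.141, 0.001, 0.001]
force: [-0.2, -0.6, -0.4]
width: 0.325
clock: 7.6
position: [0.4666, -0.1424, 0.0677]
ee_rot: [-3.142, -0.003, -0.001]
force: [0.7, -0.3, -0.3]
width: 0.323
[ 0.46628832 -0.14332972  0.06778374] [-0.49087155 -0.50093122 -0.971248  ] 7.65 0.32644445301864605
```

View pics/w5.png

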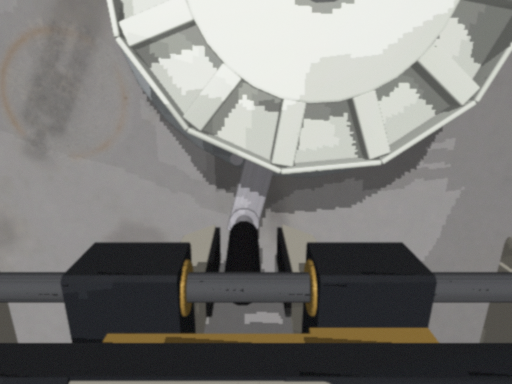

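The grip (243,250) sits between the fingers without contact. I'll back off 5 mm more so it is fully at rest, then make the second stroke.

```bash
python3 -m crank '[[[-0.1,-0.5,0],0,172],[[0,0,0],0,172],[[0,0,0],0,172]]';  python3 -m crank '[[[-0.25,0.8,0],0,172],[[-0.2,0.8,0],0,172],[[-0.2,0.8,0],0,172],[[-0.15,0.8,0],0,172],[[-0.1,0.8,0],0,172]]'; python3 -m crank '[[[-0.05,0.8,0],0,172],[[0,0.8,0],0,172],[[0.05,0.8,0],0,172],[[0.1,0.8,0],0,172],[[0.15,0.8,0],0,172]]'; python3 -m crank '[[[0.15,0.4,0],0,172],[[0.1,0.4,0],0,172],[[0.1,0.4,0],0,172],[[0.05,0.3,0],0,172]]'; python3 -m crank '[[[0.05,0.2,0],0,172],[[0.05,0.2,0],0,172]]'
```

```text
clock: 7.95
position: [0.4647, -0.1389, 0.0678]
ee_rot: [3.141, -0.001, 0.0]
force: [-0.0, -0.1, -0.3]
width: 0.324
clock: 8.45
position: [0.4558, -0.1794, 0.0678]
ee_rot: [-3.141, 0.001, -0.001]
force: [2.2, 2.0, -0.3]
width: 0.326
clock: 8.95
position: [0.4579, -0.2191, 0.0677]
ee_rot: [-3.141, 0.0, 0.001]
force: [-0.4, 3.8, 2.4]
width: 0.331
clock: 9.35
position: [0.4621, -0.2337, 0.0675]
ee_rot: [-3.141, -0.0, 0.001]
force: [-0.7, 3.8, -1.4]
width: 0.322
clock: 9.55
position: [0.4633, -0.2374, 0.0675]
ee_rot: [-3.141, -0.0, 0.0]
force: [0.1, 5.1, -2.3]
width: 0.327
```

```bash
python3 -m crank '[[[0.05,0.2,0],0,172],[[0.03,0.2,0],0,172],[[0,0,0],0,172]]'; python3 - <<'E'
from h import *
for c in ["side"]:
    im,d,W=cloud(c); cv2.imwrite(f"pics/{c}6.png",cv2.resize(im[130:290,180:360],None,fx=3.5,fy=3.5,interpolation=cv2.INTER_CUBIC)[:,:,::-1])
    print(c,look_for("amber_vial",c))
s=monitor.observe(); print(s["position"],s["force"],s["clock"],s["width"])
E
```

```text
clock: 9.85
position: [0.4637, -0.2388, 0.0674]
ee_rot: [-3.138, -0.003, 0.003]
force: [-1.6, 11.8, 2.5]
width: 0.324
side [{'location': [0.6803, -0.2197, 0.0822], 'score': 0.66}]
[ 0.46371614 -0.23881529  0.06738427] [-1.9669342  11.18621214  2.09412097] 9.95 0.32103870530717815
```

View pics/side6.png

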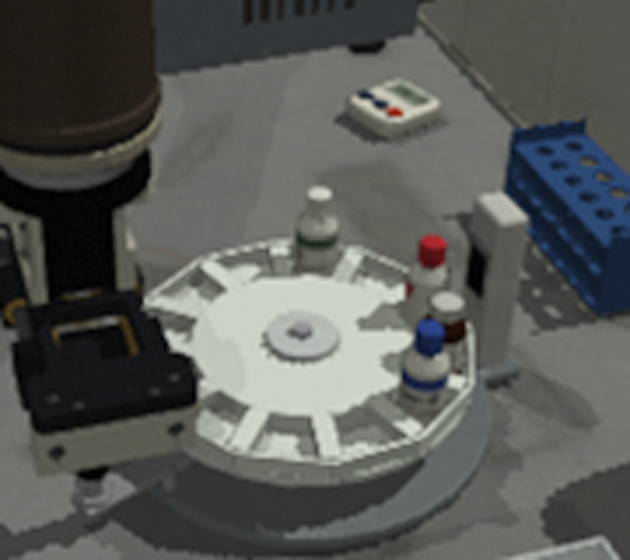

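After the second stroke the red bottle (430,265) is in front of the post and the vial (447,320) is one pocket behind it. One more stroke is needed.

```bash
python3 -m crank '[[[-0.2,-1,0],0,172],[[-0.25,-1,0],0,172],[[-0.2,-1,0],0,172],[[-0.1,-1,0],0,172],[[0,-1,0],0,172]]'; python3 -m crank '[[[0.1,-1,0],0,172],[[0.15,-1,0],0,172],[[0.2,-1,0],0,172],[[0.25,-1,0],0,172],[[0.1,-1,0],0,172]]'; python3 -m crank '[[[0,-0.3,0],0,172],[[0,0,0],0,172],[[0,0,0],0,172]]'; python3 - <<'E'
from h import *
im,d,W=cloud("wrist"); cv2.imwrite("pics/w7.png",im[:,:,::-1])
s=monitor.observe(); print(s["position"],s["force"],s["clock"],s["width"])
E
```

```text
clock: 10.45
position: [0.4566, -0.191, 0.0679]
ee_rot: [3.141, -0.0, 0.001]
force: [-0.1, 1.2, 0.1]
width: 0.328
clock: 10.95
position: [0.4654, -0.141, 0.0678]
ee_rot: [3.141, 0.0, 0.001]
force: [0.1, -0.1, -0.3]
width: 0.325
clock: 11.25
position: [0.4647, -0.1391, 0.0678]
ee_rot: [3.141, -0.001, 0.001]
force: [0.1, -0.6, 0.5]
width: 0.328
[ 0.46457592 -0.13923945  0.06779799] [-0.41945737 -0.11402874 -0.6549833 ] 11.3 0.32312360810593177
```

View pics/w7.png

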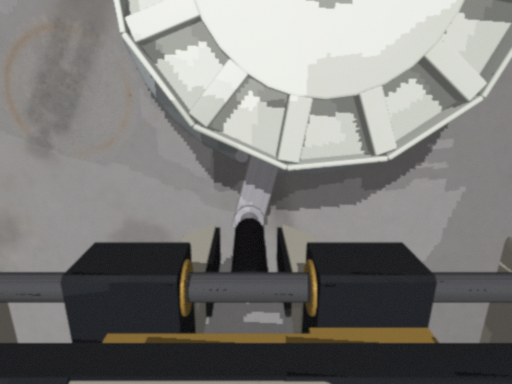

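The grip (249,250) is back at rest and centred between the fingers. Third stroke.

```bash
python3 -m crank '[[[-0.25,0.8,0],0,172],[[-0.2,0.8,0],0,172],[[-0.2,0.8,0],0,172],[[-0.15,0.8,0],0,172],[[-0.1,0.8,0],0,172]]'; python3 -m crank '[[[-0.05,0.8,0],0,172],[[0,0.8,0],0,172],[[0.05,0.8,0],0,172],[[0.1,0.8,0],0,172],[[0.15,0.8,0],0,172]]'; python3 -m crank '[[[0.15,0.4,0],0,172],[[0.1,0.4,0],0,172],[[0.1,0.4,0],0,172],[[0.05,0.3,0],0,172]]'; python3 -m crank '[[[0.05,0.2,0],0,172],[[0.05,0.2,0],0,172]]';python3 -m crank '[[[0.05,0.2,0],0,172],[[0.03,0.2,0],0,172],[[0,0,0],0,172]]'; python3 - <<'E'
from h import *
for c in ["side"]:
    im,d,W=cloud(c); cv2.imwrite(f"pics/{c}8.png",cv2.resize(im[130:290,180:360],None,fx=3.5,fy=3.5,interpolation=cv2.INTER_CUBIC)[:,:,::-1])
    print(c,look_for("amber_vial",c))
s=monitor.observe(); print(s["position"],s["force"],s["clock"],s["width"])
E
```

```text
clock: 11.8
position: [0.4556, -0.1794, 0.0678]
ee_rot: [-3.141, 0.001, -0.001]
force: [2.7, 2.1, 0.0]
width: 0.325
clock: 12.3
position: [0.4577, -0.2191, 0.0677]
ee_rot: [-3.141, 0.0, 0.001]
force: [-0.6, 2.9, 2.7]
width: 0.324
clock: 12.7
position: [0.4619, -0.2337, 0.0675]
ee_rot: [-3.141, -0.0, 0.001]
force: [-1.0, 3.9, -1.3]
width: 0.328
clock: 12.9
position: [0.463, -0.2374, 0.0675]
ee_rot: [-3.141, -0.0, 0.001]
force: [-0.7, 4.8, -2.3]
width: 0.324
clock: 13.2
position: [0.4635, -0.2388, 0.0674]
ee_rot: [-3.138, -0.003, 0.003]
force: [-1.6, 11.4, 2.7]
width: 0.324
side [{'location': [0.68, -0.1753, 0.08], 'score': 0.48}]
[ 0.46351868 -0.23881802  0.06736533] [-1.70601275 11.70514627  1.92549231] 13.3 0.3215866770045719
```

View pics/side8.png

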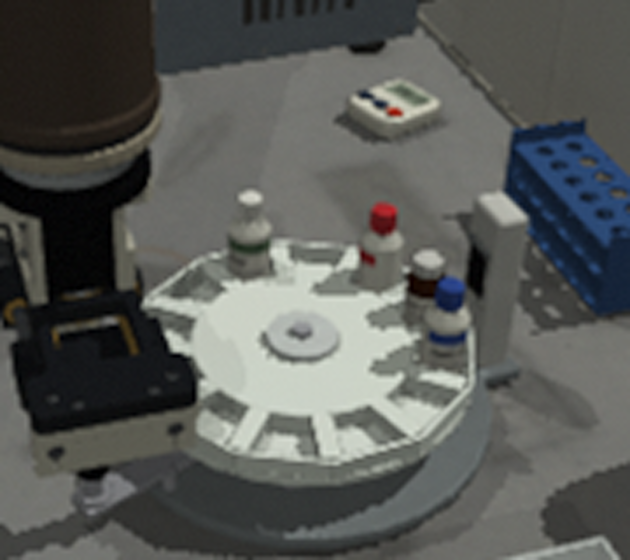

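The vial (427,280) now stands in front of the post's window. I'll return the lever, open the jaws, lift straight up and check.

```bash
python3 -m crank '[[[-0.2,-1,0],0,172],[[-0.25,-1,0],0,172],[[-0.2,-1,0],0,172],[[-0.1,-1,0],0,172],[[0,-1,0],0,172]]'; python3 -m crank '[[[0.1,-1,0],0,172],[[0.15,-1,0],0,172],[[0.2,-1,0],0,172],[[0.25,-1,0],0,172],[[0.1,-1,0],0,172]]'; python3 -m crank '[[[0,-0.3,0],0,172],[[0,0,0],0,172],[[0,0,0],0,110],[[0,0,0],0,110],[[0,0,0],0,110]]'; python3 -m crank '[[[0,0,-1],0,110],[[0,0,-2],0,110],[[0,0,-3],0,110],[[0,0,-4],0,110],[[0,0,-4],0,110]]';python3 -m crank '[[[-2,0,0],0,110],[[-2,0,0],0,110],[[0,0,0],0,110],[[0,0,0],0,110]]'; python3 - <<'E'
from h import *
for c in ["side","scene","wrist"]:
    im,d,W=cloud(c); ok=d>0
    cv2.imwrite(f"pics/{c}9.png",(cv2.resize(im[130:290,180:360],None,fx=3.5,fy=3.5,interpolation=cv2.INTER_CUBIC) if c=="side" else im)[:,:,::-1])
    print(c,look_for("amber_vial",c))
    g=ok&(im.max(-1)<90)&(W[...,2]>.095)&(W[...,2]<.105)&(np.hypot(W[...,0]-.461,W[...,1]+.15)<.04)
    if g.any(): print("grip top",g.sum(),W[g].mean(0).round(4))
    if c!="wrist":
        ctr=np.array([.6045,-.1715] if c=="scene" else [.6042,-.1775])
        R=np.hypot(W[...,0]-ctr[0],W[...,1]-ctr[1]); z=W[...,2]
        b=ok&(z>.064)&(z<.115)&(R<.105)&(R>.055)
        n,l=cv2.connectedComponents(b.astype(np.uint8)); f=get_calibration(c)["R"][2][:2]; f=f/np.hypot(*f)
        for i in range(1,n):
            P=W[l==i]
            if len(P)<30: continue
            x=np.median(P[:,:2],0)+f*.009-ctr; print("  bottle",len(P),"r",np.hypot(*x).round(3),"ang",np.degrees(np.arctan2(x[1],x[0])).round(1),"top",P[:,2].max().round(3))
s=monitor.observe(); print(s["position"],s["force"],s["clock"],s["width"])
E
```

```text
clock: 13.8
position: [0.4564, -0.1909, 0.0679]
ee_rot: [3.141, -0.0, 0.001]
force: [-1.1, 1.4, 0.9]
width: 0.322
clock: 14.3
position: [0.4652, -0.141, 0.0679]
ee_rot: [3.141, 0.0, 0.001]
force: [-0.1, 0.4, 0.9]
width: 0.324
clock: 14.8
position: [0.4643, -0.1391, 0.0677]
ee_rot: [3.141, -0.001, 0.0]
force: [-0.5, 0.2, 0.3]
width: 0.531
clock: 15.3
position: [0.4638, -0.139, 0.2097]
ee_rot: [3.141, -0.001, -0.001]
force: [1.4, -0.4, 0.9]
width: 0.567
clock: 15.7
position: [0.4244, -0.1388, 0.2084]
ee_rot: [-3.141, 0.001, -0.002]
force: [1.0, -0.1, 0.0]
width: 0.567
side [{'location': [0.6798, -0.1738, 0.0818], 'score': 0.68}]
grip top 45 [ 0.4593 -0.1422  0.099 ]
  bottle 204 r 0.085 ang 94.7 top 0.108
  bottle 208 r 0.084 ang 37.0 top 0.108
  bottle 384 r 0.082 ang -19.5 top 0.109
scene [{'location': [0.678, -0.1646, 0.0727], 'score': 0.58}, {'location': [0.4581, -0.1375, 0.0222], 'score': 0.21}, {'location': [0.5758, -0.1631, 0.0539], 'score': 0.2}]
grip top 45 [ 0.4587 -0.1342  0.0996]
  bottle 157 r 0.085 ang -24.5 top 0.109
  bottle 285 r 0.086 ang 27.5 top 0.109
  bottle 198 r 0.082 ang 94.3 top 0.109
wrist []
grip top 353 [ 0.4608 -0.1396  0.099 ]
[ 0.42474792 -0.13866746  0.20761306] [ 0.37152271 -0.64240018 -0.16558229] 16.0 0.5676932674248235
```

View pics/side9.png

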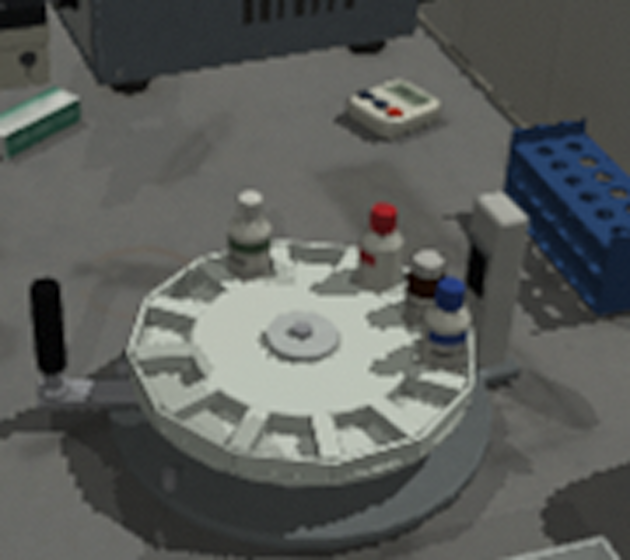

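View pics/scene9.png

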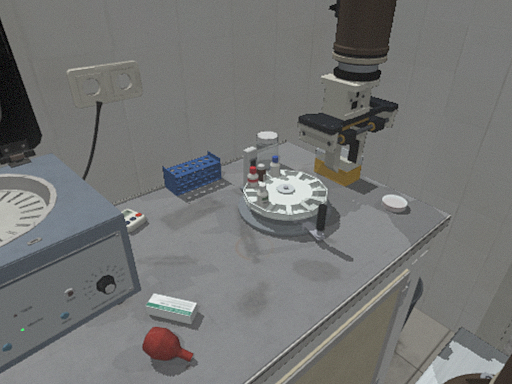

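The lever grip is back at its start position (48,325 in side; 321,217 in scene). The vial (427,280 in side) is upright in front of the post, and the robot is clear.

```bash
python3 - <<'E'
from cell import workorder
print(workorder.sign_off())
E
```

```text
the job is handed in; nothing more can be done
None
```

The short vial now stands in the pocket in front of the reading post, after three full lever strokes. I handed the job in at about 16 s of the 51 s allowed. I worked the lever with the jaws loosely around its grip, pushing each stroke to the hard stop (about 12 N), then lifted straight up and backed clear.

**Last checks:**
- **Vial:** The pictures show it upright in front of the post window. The side camera puts its visible surface at (0.680, -0.174), which fits the reading place.
- **Platter:** The white-capped bottle, which started in front of the post, is now 90° further on, at about 94°. That matches exactly three pockets.
- **Lever:** The wrist camera finds the grip top at (0.461, -0.140), against about (0.462, -0.139) at the start. It is sprung back and free.
- **Robot:** It touches nothing, with the wrist force at noise level.

**Disagreements:**
- **Camera offset:** The scene and side cameras differ by about 6 to 8 mm in y. I worked with values between the two.
- **Merged angles:** In the last check, the vial had merged with a neighbouring bottle in both views. Its own angle was therefore not measured separately, but inferred from the network location, the picture and the white-capped bottle.
- **Wrist view:** The wrist camera's network did not report the vial at the end.

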